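# Nudge the cell carriage home against the hidden stop

### The arm

A 6-joint arm with a two-finger parallel gripper is mounted at the origin on the work surface. World frame = base frame: x ahead of the robot, y to its left, z up, the work surface at z = 0. Lengths are in m, angles in rad, forces in N, time in s.
With the tool pointing down it reaches from about 0.35 to 0.85 m from the base axis. Payload 8.1 kg.
Tool frame: the origin (TCP) lies on the centre line of the jaws, within the pads' length; the fingertips stand robot.tips_ahead ahead of it and the grasp point (between the pads) lies 8 mm behind it (robot.tips_ahead is the distance from the TCP to the fingertips, in m); z points along the fingers, y is the direction in which the jaws open and shut (so a half turn about z gives the same grasp; the last joint's range is limited). The gripper opens to 93 mm and grips with 3 to 60 N. Pads are 15 mm wide; open, the fingers measure 128 mm over their backs; the gripper's body (75 mm by 188 mm) begins 65 mm behind the grasp point.
Start: joints at [1.109, 0.13, 1.488, -0, 1.523, -0.085], TCP at [0.221, 0.558, 0.194] pointing down, gripper open.
Joint ranges: [-2.96, 2.96], [-0.89, 2.26], [0.02, 2.5], [-1.34, 4.48], [0, 2.73], [-2.66, 2.66]. Speed limits (rad/s): [2.39, 2.39, 2.79, 3.14, 3.14, 3.14].

### API

Orientations are given as a rotation vector (axis times angle).
In Python, from plant import monitor, eyes, job, robot gives the robot as it stands.
- The arm moves only by the tool servo_tool, never from a script. Its argument "plan" is a list that holds one entry, the list of rows, each a list of 7 numbers: the closure, from -1 (fully open) to 1 (shut), so that 0 is half open, then the shift along the world's x, y, z in mm, then the turn, a rotation vector about the world's x, y, z in rad. In form: [[[hand, dx, dy, dz, ax, ay, az], ...]]. A call has 1 to 12 rows; each row shifts and turns the commanded pose from where the row before left it; what a row does not reach is not made up. A row lasts 1/10 s, in which the tool goes at most 50 mm and 8.59 degrees, less where a joint would pass 70% of its speed; a pose out of reach is approached as far as the arm can. A call with a gripper value outside its range is refused whole. The fingers move at their own pace and stop on an object; "force" is the grip in N (left out, the last holds). Time passes only in rows, so rows that do not move let the fingers close. It gives the time, the measured TCP pose, the force and the opening at its end, in the units of the state.
- monitor.read_state(): the state, without advancing time (a new reading comes with each control period).
- eyes.read_camera(name): name is "side" or "top"; returns the picture (480x640x3 uint8, red, green, blue); there is no depth.
- eyes.camera_info(name): a dict with "mtx" (3x3 intrinsics, pixels), "D" ([k1, k2, p1, p2, k3] as OpenCV has them; the pictures are not rectified), "R" (3x3) and "t" (3): a world point X has camera coordinates R X + t. Camera axes: x right, y down, z forward; pixel columns grow to the right and rows downward; lengths in m; the calibration is good to about 2 mm. A picture is of the moment at which its call begins. camera_info takes no time and is no camera call.
- job.close_job(): hands the job in, once; it reports no verdict.
The state is a dict: "t": time; "q": joint angles; "dq": joint speeds; "joint_torque": joint torques, N m; "tool_pos": TCP position; "orientation": TCP orientation; "force": force on the tool from outside, world axes, zero at the start; "wrist_torque": the same for the moment, N m; "opening": finger opening in m.
Only numpy, scipy, OpenCV 4.12 (cv2) and the standard library are available. Lean on these libraries where they do the work, as an engineer would, in place of code of your own. Each camera call takes 0.05 s, during which the arm holds its last target. There are 200 camera calls.

### The job

Take the push stick from its blue holder and, with it alone, gently nudge the green cell carriage along its guide under the black hood until it rests against the sprung stop hidden inside, without shoving it fast or ramming the stop. Then stand the stick back down in its holder and leave the carriage touching the stop, with everything else left alone.

Things in the scene. Friction and masses are not known exactly. Their poses are not given: they have to be found in the camera images.
- guide: fixed aluminium guide, a plate 360 x 104 x 12 mm with two dark rails 56 mm apart inside, their tops 28 mm above the table; origin at the centre of its underside on the table. Its +x axis is the push direction, towards the hood; the carriage slides between the rails on the plate (friction 1 to 4 N).
- hood: fixed black light-shield box over the far end of the guide, 142 mm long, 100 mm wide, top 96 mm above the table, open towards the carriage; same axes as the guide, origin on the table 110 mm along the guide's +x from the guide's origin. Out of sight inside is a brass stop, its depth set anew each time: the carriage meets it after 30 to 100 mm of travel.
- hood_mouth (a point): middle of the hood's open end, 50 mm above the table, where the carriage goes in. The hidden stop is sprung and damped: it resists with about 1.5 N per mm, plus 3 N per 20 mm/s of push speed, and goes solid after 10 mm; never press it with over 14 N. As the stick backs off, the stop pushes the carriage back a little until friction holds it, still touching.
- carriage: loose green carriage 150 x 52 x 18 mm (x, y, z), 0.35 kg or so, with an orange push block at its rear end and a small greenish cell on its deck; origin at the centre of its underside, +x towards the hood (as the guide). It stays within the guide rails.
- carriage_back (a point): point in the middle of the carriage's flat rear face (the end away from the hood), 26 mm above its underside. The rear face is orange from 18 to 44 mm above the underside and 46 mm wide: push here, along the guide's +x.
- stick: push stick, a loose upright square bar 24 x 24 mm and 118 mm tall, 0.1 kg, lower 50 mm white, upper 68 mm red; body origin at the centre of its underside, z up along the stick, x and y square to its faces.
- stick_mid (a point): centre of the push stick, 59 mm above its underside (half-way up), same axes; grasp it on the red part, 75 to 100 mm above its underside.
- holder: fixed blue holder, 64 x 64 mm and 46 mm high, with a square upright pocket 32 x 32 mm, 40 mm deep, in its middle (pocket floor 6 mm above the table); origin at the centre of its underside, x and y square to its faces. The stick stands in the pocket with 4 mm play all round. It may be to the left or right of the guide.
- tub: white open plastic cup, 84 mm across, 60 mm high, origin under its centre; bystander
- washbottle: white wash bottle with orange cap, 64 mm across, 160 mm high, origin under its centre; bystander
- amber: amber jar with black cap, 48 mm across, 85 mm high, origin under its centre; bystander
- flask: small glass flask, 66 mm across, 90 mm high, origin under its centre; bystander
- vial: black vial, 26 mm across, 50 mm high, origin under its centre; bystander
- screwdriver: screwdriver 170 mm long lying on the bench, near the robot; bystander
- sparecell: small grey spare cell block, 36 mm each way, origin under its centre; bystander
There are look-alikes about, which are no part of the job. Leave any yellow look-alike of the stick alone. Of the things that look like the holder, the larger one is meant.

How it is judged:
By the outcome, as a careful person would: the job done as asked, in the order asked, and still so for the second after the job is handed in, with the robot touching nothing.
It also fails if it takes over 70 s, if anything falls off the work surface, if the arm or the gripper's body presses on something with over 40 N, if the wrist force passes 120 N, or if a joint passes its speed limit or range.

## Working session

There is one attempt and no reset: what is moved stays moved. The work goes in short steps, Python scripts to look and compute and a tool call to move; the robot and the scene stay as the last step left them, time stands still between calls to the robot, and variables do not carry over. Pictures are saved under pics/ and viewed, about 8 in all and at most 12, crops included, and the job is handed in when it is done.

Besides the shell and the picture viewer there is one more tool, called after ">>>" by a JSON object that holds its "fn" and its "kwargs", one argument or row to a line. servo_tool: Moves the arm, as the interface text tells. Its arguments: {"type":"object","properties":{"plan":{"type":"array"},"force":{"type":"number"}},"required":["plan"]}

```bash
mkdir -p pics
python3 - <<'E'
from plant import monitor, eyes, job, robot
import cv2
for n in ("side","top"):
    cv2.imwrite(f"pics/{n}0.png",eyes.read_camera(n)[:,:,::-1])
    i=eyes.camera_info(n); print(n,i)
print(monitor.read_state(), robot.tips_ahead)
E
```

```text
side {'mtx': array([[530.43873617,   0.        , 328.41334103],
       [  0.        , 530.43873617, 245.62864076],
       [  0.        ,   0.        ,   1.        ]]), 'D': array([0.01963468, 0.        , 0.        , 0.        , 0.        ]), 'R': array([[ 0.96861747, -0.24855077,  0.00164393],
       [-0.13488456, -0.53118566, -0.83644961],
       [ 0.20877343,  0.80997796, -0.54804138]]), 't': array([-0.54306282,  0.12158421,  1.06211814])}
top {'mtx': array([[495.21361438,   0.        , 315.28511609],
       [  0.        , 495.21361438, 235.01397435],
       [  0.        ,   0.        ,   1.        ]]), 'D': array([-0.06319458,  0.        ,  0.        ,  0.        ,  0.        ]), 'R': array([[-0.02096059, -0.99977695,  0.00259001],
       [-0.99077551,  0.02042482, -0.13396532],
       [ 0.13388254, -0.00537411, -0.99098264]]), 't': array([-0.00931261,  0.5573031 ,  0.96944659])}
{'t': 0.1, 'q': array([ 1.10861840e+00,  1.31073355e-01,  1.48914003e+00, -1.56385816e-05,
        1.52300119e+00, -8.53815287e-02]), 'dq': array([ 0.00189006, -0.00432647, -0.00271135, -0.0009224 ,  0.00043166,
        0.00217435]), 'joint_torque': array([ 1.74012392e-03, -5.61342359e+01, -4.93095124e+01,  7.71402405e-02,
        2.90344778e-02, -7.16594536e-05]), 'tool_pos': array([0.22049895, 0.5574332 , 0.19261638]), 'orientation': array([-5.88294648e-01, -3.08558699e+00,  2.45912946e-03]), 'force': array([ 0.70800723,  0.29439447, -0.24030753]), 'wrist_torque': array([-0.01228002, -0.05061809, -0.00411469]), 'opening': 0.0929406621333606} 0.011
```

View pics/side0.png

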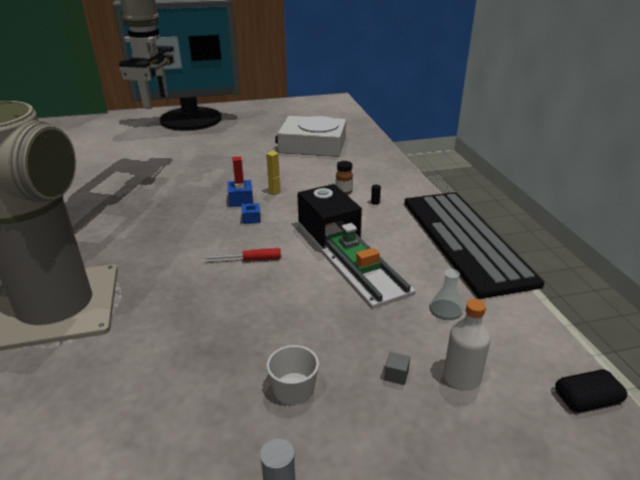

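View pics/top0.png

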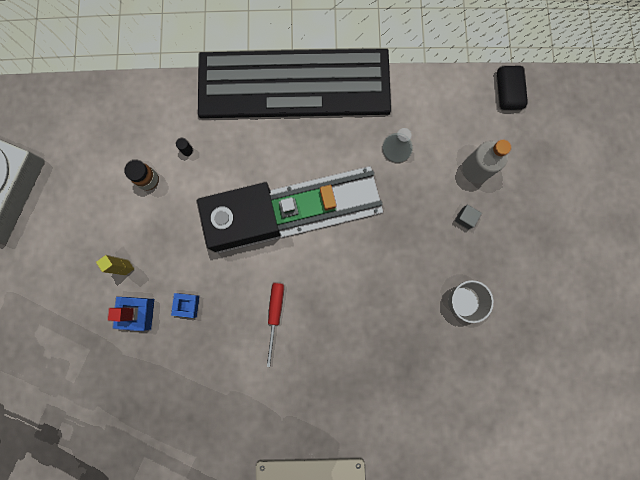

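The side view shows the red stick in the larger blue holder at about (240,180), with the yellow look-alike at (273,172). The carriage's orange block is at (368,258). In the top view the stick top is at about (115,313), the holder at (133,313), the orange block at (328,197) and the hood mouth at about (275,210). Next I'll enlarge both areas.

```bash
python3 - <<'E'
import cv2,numpy as np
t=cv2.imread("pics/top0.png");s=cv2.imread("pics/side0.png")
def crop(im,x,y,w,h): return cv2.resize(im[y:y+h,x:x+w],(400,300),interpolation=cv2.INTER_CUBIC)
o=np.vstack([np.hstack([crop(t,95,250,80,60+0) if 0 else crop(t,90,270,80,60),crop(s,210,145,80,60)]),
 np.hstack([crop(t,230,150,160,120),crop(s,290,180,160,120)])])
cv2.imwrite("pics/crop1.png",o)
E
cat > h.py <<'E'
import cv2,numpy as np
from plant import monitor,eyes,job,robot
I={n:eyes.camera_info(n) for n in("top","side")}
def ray(n,uv):
    i=I[n];p=cv2.undistortPoints(np.array(uv,float).reshape(-1,1,2),i["mtx"],i["D"]).reshape(-1,2)
    d=np.c_[p,np.ones(len(p))]@i["R"]; return -i["R"].T@i["t"], d/np.linalg.norm(d,axis=1)[:,None]
def plane(n,uv,z):
    c,d=ray(n,uv); return c+d*((z-c[2])/d[:,2])[:,None]
def tri(a,b):
    c1,d1=ray("top",a);c2,d2=ray("side",b);d1=d1[0];d2=d2[0]
    k=np.linalg.lstsq(np.c_[d1,-d2],c2-c1,rcond=None)[0]
    p,q=c1+k[0]*d1,c2+k[1]*d2; return (p+q)/2,np.linalg.norm(p-q)
def proj(n,X):
    i=I[n];return cv2.projectPoints(np.array(X,float).reshape(-1,1,3),cv2.Rodrigues(i["R"])[0],i["t"],i["mtx"],i["D"])[0].reshape(-1,2)
E
```

```text
(no output)
```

View pics/crop1.png

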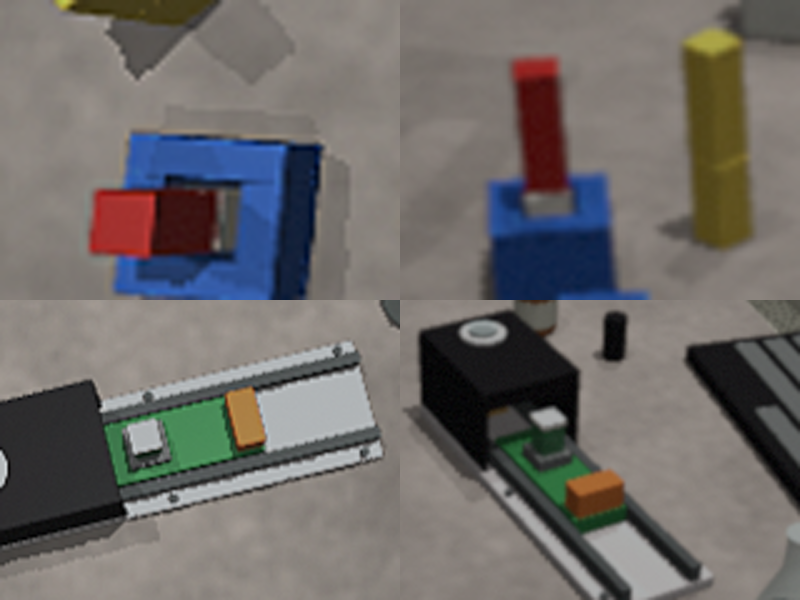

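The crops show the stick's bright top face in the top crop at (91–158,190–257), i.e. around px (115,314). The holder top corners are clear in both views, the orange top face is at about (328,197), and the plate end corners are at about (371,167) and (383,213). Next I'll measure.

Run:
```python
from h import *
np.set_printoptions(precision=4,suppress=True)
f=lambda o,s,P:[((x+.5)/s-.5+o[0],(y+.5)/s-.5+o[1]) for x,y in P]
T=f((90,270),5,[(95,190),(158,190),(153,257),(91,252)]); S=f((210,145),5,[(112,62),(143,59),(160,75),(116,77)])
HT=f((90,270),5,[(132,133),(287,145),(273,300),(115,291)]); HS=f((210,145),5,[(206,175),(212,228),(92,237),(88,183)])
tm=lambda a:np.mean(a,0)
print("stick top",tri(tm(T),tm(S)));print("holder top",tri(tm(HT),tm(HS)))
print("stick top corners@.124\n",plane("top",T,.124),plane("top",T,.124).mean(0))
h=plane("top",HT,.046);print("holder@.046\n",h,h.mean(0));print("holder side",plane("side",HS,.046),plane("side",HS,.046).mean(0))
e=np.linalg.norm(np.roll(h,-1,0)-h,axis=1);print("edges",e)
# guide
PT=f((230,150),2.5,[(353,42),(382,157)]);p=plane("top",PT,.012);print("plate end",p,np.linalg.norm(p[0]-p[1]),p.mean(0))
HH=f((230,150),2.5,[(97,80),(127,213)]);q=plane("top",HH,.096);print("hood mouth top",q,np.linalg.norm(q[0]-q[1]),q.mean(0))
im=cv2.imread("pics/top0.png");hsv=cv2.cvtColor(im,cv2.COLOR_BGR2HSV)
def mask(im,lo,hi,box):
    m=cv2.inRange(cv2.cvtColor(im,cv2.COLOR_BGR2HSV),lo,hi);b=np.zeros_like(m);x,y,w,h=box;b[y:y+h,x:x+w]=m[y:y+h,x:x+w];return b
m=mask(im,(8,150,90),(20,255,255),(300,170,60,60));c=max(cv2.findContours(m,0,1)[0],key=cv2.contourArea)
r=cv2.boxPoints(cv2.minAreaRect(c));print("orange px",r);w=plane("top",r,.056);print("orange top",w,w.mean(0),np.linalg.norm(np.roll(w,-1,0)-w,axis=1))
OT=tm(f((230,150),2.5,[(225,93),(253,87),(266,143),(238,150)]));OS=tm(f((290,180),2.5,[(166,185),(212,172),(224,189),(176,203)]))
print("orange tri",tri(OT,OS))
rear=plane("top",f((230,150),2.5,[(257,87),(266,143)]),.056);print("rear",rear)
d=q.mean(0)-p.mean(0);print("axis deg",np.degrees(np.arctan2(d[1],d[0])), np.degrees(np.arctan2(*(-(p[0]-p[1])[[0,1]])[[1,0]])),np.linalg.norm(d[:2]))
for a,b in zip(h,np.roll(h,-1,0)): print("holder edge ang",np.degrees(np.arctan2(b[1]-a[1],b[0]-a[0])))
t=plane("top",T,.124)
for a,b in zip(t,np.roll(t,-1,0)): print("stick edge ang",np.degrees(np.arctan2(b[1]-a[1],b[0]-a[0])),np.linalg.norm(a-b))
```

```text
stick top (array([0.4062, 0.3514, 0.1248]), np.float64(0.00024388193060853784))
holder top (array([0.4071, 0.3516, 0.0461]), np.float64(0.0009985406854114446))
stick top corners@.124
 [[0.4183 0.363  0.124 ]
 [0.4179 0.3394 0.124 ]
 [0.3936 0.3407 0.124 ]
 [0.3957 0.3639 0.124 ]] [0.4064 0.3518 0.124 ]
holder@.046
 [[0.4404 0.3809 0.046 ]
 [0.4347 0.3178 0.046 ]
 [0.3736 0.3223 0.046 ]
 [0.3779 0.3863 0.046 ]] [0.4066 0.3518 0.046 ]
holder side [[0.4413 0.3811 0.046 ]
 [0.4363 0.3181 0.046 ]
 [0.3747 0.3231 0.046 ]
 [0.3786 0.3868 0.046 ]] [0.4077 0.3523 0.046 ]
edges [0.0634 0.0613 0.0641 0.0627]
plate end [[ 0.7052 -0.1426  0.012 ]
 [ 0.6053 -0.1633  0.012 ]] 0.10209240564258132 [ 0.6552 -0.1529  0.012 ]
hood mouth top [[0.6556 0.0682 0.096 ]
 [0.5507 0.046  0.096 ]] 0.10719482557984171 [0.6031 0.0571 0.096 ]
orange px [[319.0588 187.2353]
 [330.5882 184.353 ]
 [335.9412 205.7647]
 [324.4118 208.6471]]
orange top [[ 0.6519 -0.0305  0.056 ]
 [ 0.6574 -0.054   0.056 ]
 [ 0.613  -0.0636  0.056 ]
 [ 0.6076 -0.0403  0.056 ]] [ 0.6325 -0.0471  0.056 ] [0.0241 0.0454 0.024  0.0453]
orange tri (array([ 0.6332, -0.0482,  0.0509]), np.float64(0.0015119609382338672))
rear [[ 0.657  -0.0578  0.056 ]
 [ 0.6107 -0.0639  0.056 ]]
axis deg 103.94067350823623 -168.29485902935258 0.21638427464923052
holder edge ang -95.16892552211839
holder edge ang 175.74010540692436
holder edge ang 86.15886353614562
holder edge ang -4.879209585517453
stick edge ang -90.76050483737362 0.023670258638126284
stick edge ang 176.963808135697 0.02441761084353905
stick edge ang 84.85612036657965 0.023369993257581868
stick edge ang -2.2828504467665804 0.022620175606353182
```

Measured geometry:
- **Stick:** at (0.4067, 0.352), top at 125 mm (expected 124), yaw about -4.5°.
- **Holder:** top at 46 mm, as stated.
- **Guide:** axis about 102.2°, with the carriage rear face at (0.635, -0.060).

I'll move above the stick with the jaw axis at 85.5°, which is a turn of +0.298 rad.

>>> {"fn": "servo_tool", "kwargs": {
  "plan": [
    [[-1,23.3,-25.7,0,0,0,0.0373],[-1,23.3,-25.7,0,0,0,0.0373],[-1,23.3,-25.7,0,0,0,0.0373],[-1,23.3,-25.7,0,0,0,0.0373],[-1,23.3,-25.7,0,0,0,0.0373],[-1,23.3,-25.7,0,0,0,0.0373],[-1,23.3,-25.7,0,0,0,0.0373],[-1,23.3,-25.7,0,0,0,0.0373],[-1,0,0,0,0,0,0]]
  ],
  "force": 20
}}

```text
t: 1.0
tool_pos: [0.4093, 0.3493, 0.1931]
orientation: [0.127, 3.139, -0.002]
force: [-0.3, -0.5, -0.9]
opening: 0.0929
```

>>> {"fn": "servo_tool", "kwargs": {
  "plan": [
    [[-1,-2.4,2.6,-10,0,0,0],[-1,0,0,-20,0,0,0],[-1,0,0,-20,0,0,0],[-1,0,0,-20,0,0,0],[-1,0,0,-20,0,0,0],[-1,0,0,-17,0,0,0],[-1,0,0,0,0,0,0],[-1,0,0,0,0,0,0]]
  ]
}}

```text
t: 1.8
tool_pos: [0.4035, 0.3555, 0.086]
orientation: [-0.121, -3.138, 0.001]
force: [-0.4, 1.0, -0.6]
opening: 0.093
```

Run:
```python
from h import *
for n in("top","side"): cv2.imwrite(f"pics/{n}1.png",eyes.read_camera(n)[:,:,::-1])
t=cv2.imread("pics/top1.png");s=cv2.imread("pics/side1.png")
cv2.imwrite("pics/crop2.png",np.hstack([cv2.resize(t[240:360,70:190],(400,400)),cv2.resize(s[120:240,190:310],(400,400))]))
print(monitor.read_state()["tool_pos"])
```

```text
[0.4048226  0.35584333 0.08751044]
```

View pics/crop2.png

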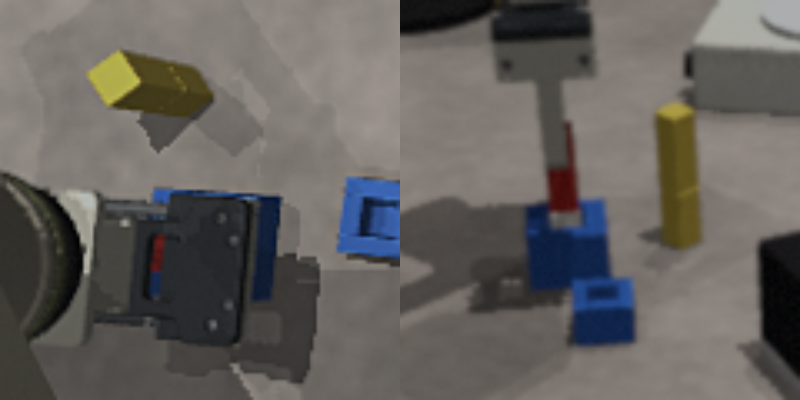

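The jaws straddle the red part of the stick, which stands in the holder at crop px (560,190), and are clear of the yellow one. The TCP is about 3.5 mm off in y, so I'll correct that and then close.

>>> {"fn": "servo_tool", "kwargs": {
  "plan": [
    [[-1,1,-1.7,0,0,0,0],[-1,1,-1.7,0,0,0,0],[-1,0,0,0,0,0,0],[-1,0,0,0,0,0,0],[-1,0,0,0,0,0,0]]
  ]
}}

```text
t: 2.4
tool_pos: [0.4069, 0.3515, 0.0867]
orientation: [0.124, 3.139, 0.0]
force: [-0.5, -0.6, -0.0]
opening: 0.0932
```

Run:
```python
from h import *
P=[]
for k in range(4):
    eyes.read_camera("top"); s=monitor.read_state(); P.append(s["tool_pos"]);print(s["tool_pos"],s["force"])
```

```text
[0.40678887 0.35149273 0.08657977] [-0.4200638  -0.24858739 -0.48583465]
[0.40677304 0.35147727 0.0865415 ] [-0.64342545 -0.23620053 -0.22077145]
[0.40674213 0.35148778 0.0865247 ] [0.61718705 0.51298706 0.43311884]
[0.40673702 0.35148089 0.08648898] [ 0.77163717  0.30629535 -0.30850238]
```

>>> {"fn": "servo_tool", "kwargs": {
  "plan": [
    [[0.2,0,0,0,0,0,0],[0.5,0,0,0,0,0,0],[1,0,0,0,0,0,0],[1,0,0,0,0,0,0],[1,0,0,0,0,0,0],[1,0,0,0,0,0,0],[1,0,0,0,0,0,0],[1,0,0,0,0,0,0],[1,0,0,0,0,0,0],[1,0,0,0,0,0,0]]
  ],
  "force": 50
}}

```text
t: 3.6
tool_pos: [0.4067, 0.3515, 0.0865]
orientation: [-0.123, -3.139, 0.0]
force: [0.0, 0.3, -1.0]
opening: 0.0234
```

>>> {"fn": "servo_tool", "kwargs": {
  "plan": [
    [[1,0,0,5,0,0,0],[1,0,0,15,0,0,0],[1,0,0,20,0,0,0],[1,0,0,20,0,0,0],[1,0,0,10,0,0,0],[1,0,0,0,0,0,0],[1,5,-25,0,0,0,0.02],[1,5,-35,0,0,0,0.03],[1,5,-38,0,0,0,0.03],[1,5,-38,0,0,0,0.03],[1,5,-38,0,0,0,0.03],[1,5,-38,0,0,0,0.03]]
  ]
}}

```text
t: 4.8
tool_pos: [0.4361, 0.138, 0.1556]
orientation: [0.146, -3.137, 0.0]
force: [1.5, 0.7, -0.1]
opening: 0.0234
```

>>> {"fn": "servo_tool", "kwargs": {
  "plan": [
    [[1,5,-38,0,0,0,0.03],[1,5,-38,0,0,0,0.03],[1,5,-38,0,0,0,0.03],[1,5,-38,0,0,0,0.0315],[1,15,-38,0,0,0,0],[1,25,-25,0,0,0,0],[1,30,-8,0,0,0,0],[1,35,0,0,0,0,0],[1,35,0,0,0,0,0],[1,30,0,0,0,0,0],[1,0,0,0,0,0,0],[1,0,0,0,0,0,0]]
  ]
}}

```text
t: 6.0
tool_pos: [0.626, -0.0833, 0.1547]
orientation: [0.334, -3.121, -0.001]
force: [-0.5, 0.7, -1.0]
opening: 0.0232
```

>>> {"fn": "servo_tool", "kwargs": {
  "plan": [
    [[1,0,0,0,0,0,0],[1,0,0,0,0,0,0],[1,0,0,0,0,0,0]]
  ]
}}

```text
t: 6.3
tool_pos: [0.6263, -0.0835, 0.1571]
orientation: [-0.334, 3.123, -0.0]
force: [-0.4, 1.5, -1.5]
opening: 0.0234
```

Run:
```python
from h import *
for n in("top","side"): cv2.imwrite(f"pics/{n}2.png",eyes.read_camera(n)[:,:,::-1])
s=monitor.read_state();print(s["tool_pos"],s["orientation"],s["q"])
t=cv2.imread("pics/top2.png");s=cv2.imread("pics/side2.png")
cv2.imwrite("pics/crop3.png",np.hstack([cv2.resize(t[120:280,240:400],(400,400)),cv2.resize(s[160:320,290:450],(400,400))]))
```

```text
[ 0.62651751 -0.08354805  0.15710628] [-3.33867663e-01  3.12307688e+00 -4.66442206e-04] [-2.13629065e-01  2.33491301e-01  1.43910720e+00 -5.54390518e-05
  1.46821666e+00 -1.99741767e+00]
```

View pics/crop3.png

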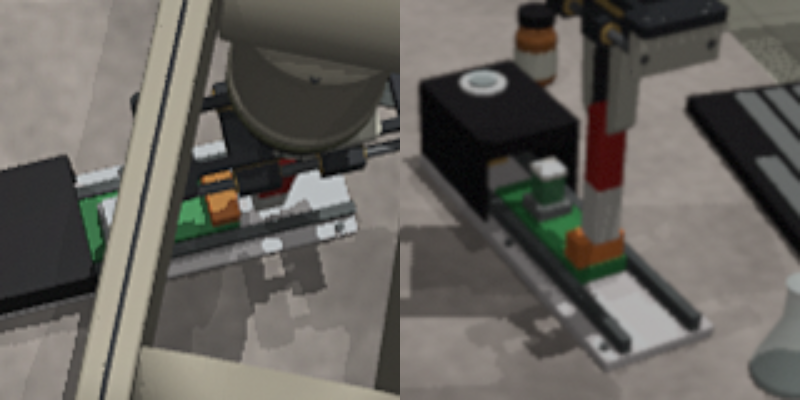

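The stick is held upright with its white end above the rear of the carriage, at crop px (602,215), and the orange face is in front of it. It's about 13 mm off the centreline, so I'll fix that, back off 10 mm and lower.

>>> {"fn": "servo_tool", "kwargs": {
  "plan": [
    [[1,5,-3,0,0,0,0],[1,5,-2,0,0,0,0],[1,4.8,-2,0,0,0,0],[1,0,0,-5,0,0,0],[1,0,0,-10,0,0,0],[1,0,0,-10,0,0,0],[1,0,0,-10,0,0,0],[1,0,0,-10.5,0,0,0],[1,0,0,0,0,0,0],[1,0,0,0,0,0,0],[1,0,0,0,0,0,0],[1,0,0,0,0,0,0]]
  ]
}}

```text
t: 7.6
tool_pos: [0.6421, -0.0906, 0.1119]
orientation: [-0.334, 3.122, -0.001]
force: [0.5, -0.5, -0.2]
opening: 0.0235
```

```bash
cat > f.py <<'E'
from h import *
u=np.array([-.2113,.9774,0])
F=[];T=[]
for k in range(4):
    im=eyes.read_camera("side");s=monitor.read_state();F.append(s["force"]);T.append(s["wrist_torque"])
print("t",s["t"],"tcp",s["tool_pos"].round(4),"F",np.mean(F,0).round(2),"Fu",(np.mean(F,0)@u).round(2),"Tq",np.mean(T,0).round(3))
d=s["tool_pos"]-np.array([.6345,-.0595,0]);print("along",d@u,"lat",d@[-.9774,-.2113,0],"gap",-(d@u)-.012)
E
python3 f.py
python3 - <<'E'
from h import *
s=eyes.read_camera("side")[:,:,::-1];cv2.imwrite("pics/crop4.png",cv2.resize(s[180:310,310:430],(600,600*13//12))[:600])
E
```

```text
t 7.8 tcp [ 0.6418 -0.0905  0.1115] F [ 0.07 -0.06 -0.84] Fu -0.07 Tq [ 0.032  0.019 -0.006]
along -0.031864892568403094 lat -0.0005536647733241658 gap 0.019864892568403094
```

View pics/crop4.png

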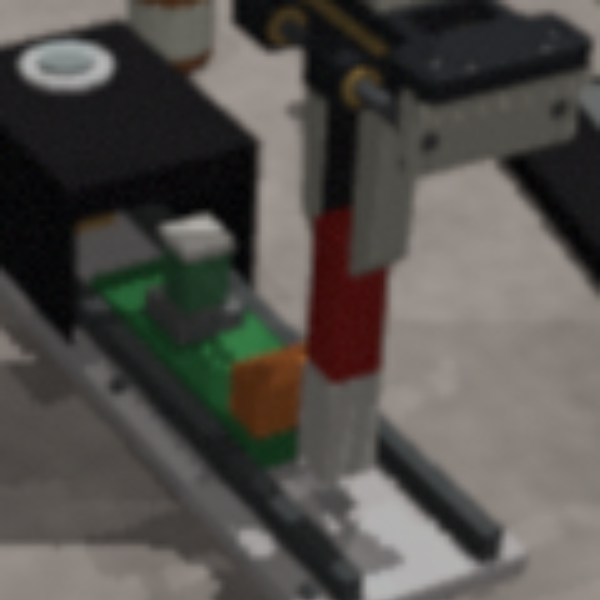

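The stick stands between the rails behind the orange face, with its bottom just above the plate and a gap of about 20 mm. I'll approach slowly.

>>> {"fn": "servo_tool", "kwargs": {
  "plan": [
    [[1,-0.42,1.95,0,0,0,0],[1,-0.42,1.95,0,0,0,0],[1,-0.42,1.95,0,0,0,0],[1,-0.42,1.95,0,0,0,0],[1,-0.42,1.95,0,0,0,0],[1,-0.42,1.95,0,0,0,0],[1,-0.21,0.98,0,0,0,0],[1,-0.21,0.98,0,0,0,0],[1,-0.21,0.98,0,0,0,0],[1,-0.21,0.98,0,0,0,0],[1,-0.21,0.98,0,0,0,0],[1,-0.21,0.98,0,0,0,0]]
  ]
}}

```text
t: 9.05
tool_pos: [0.6378, -0.0728, 0.1111]
orientation: [-0.334, 3.124, 0.0]
force: [-1.1, -0.5, -0.8]
opening: 0.0233
```

```bash
python3 f.py
```

```text
t 9.25 tcp [ 0.6378 -0.0729  0.111 ] F [ 0.16 -0.43 -0.89] Fu -0.45 Tq [ 0.014 -0.014  0.01 ]
along -0.013771704744527742 lat -0.0003522932464411851 gap 0.0017717047445277422
```

>>> {"fn": "servo_tool", "kwargs": {
  "plan": [
    [[1,-0.21,0.98,0,0,0,0],[1,-0.21,0.98,0,0,0,0],[1,-0.21,0.98,0,0,0,0],[1,-0.21,0.98,0,0,0,0],[1,-0.21,0.98,0,0,0,0],[1,-0.21,0.98,0,0,0,0],[1,-0.21,0.98,0,0,0,0],[1,-0.21,0.98,0,0,0,0]]
  ]
}}

```text
t: 10.05
tool_pos: [0.6361, -0.065, 0.1111]
orientation: [-0.334, 3.124, -0.0]
force: [-0.0, -1.5, -0.8]
opening: 0.0236
```

```bash
python3 f.py
```

```text
t 10.25 tcp [ 0.6361 -0.0649  0.1111] F [-0.42 -1.51 -0.54] Fu -1.38 Tq [-0.401 -0.045 -0.001]
along -0.005651948174665095 lat -0.0004149536296202771 gap -0.006348051825334905
```

Contact: about 1.4 N of friction, and the wrist moment about x shows it clearly. I'll keep pushing at 15 mm/s; the stop can't come before 30 mm of travel.

>>> {"fn": "servo_tool", "kwargs": {
  "plan": [
    [[1,-0.32,1.47,0,0,0,0],[1,-0.32,1.47,0,0,0,0],[1,-0.32,1.47,0,0,0,0],[1,-0.32,1.47,0,0,0,0],[1,-0.32,1.47,0,0,0,0],[1,-0.32,1.47,0,0,0,0],[1,-0.32,1.47,0,0,0,0],[1,-0.32,1.47,0,0,0,0],[1,-0.32,1.47,0,0,0,0],[1,-0.32,1.47,0,0,0,0],[1,-0.32,1.47,0,0,0,0],[1,-0.32,1.47,0,0,0,0]]
  ]
}}

```text
t: 11.45
tool_pos: [0.6322, -0.0473, 0.111]
orientation: [0.334, -3.124, 0.0]
force: [1.7, -2.6, -0.4]
opening: 0.0235
```

```bash
python3 f.py
python3 - <<'E'
from h import *
s=eyes.read_camera("side")[:,:,::-1];cv2.imwrite("pics/crop5.png",cv2.resize(s[180:300,300:420],(600,600)))
E
```

```text
t 11.65 tcp [ 0.6322 -0.0471  0.111 ] F [-0.21 -1.36 -0.24] Fu -1.29 Tq [-0.307 -0.077 -0.012]
along 0.012590918359330915 lat -0.00034692628364681714 gap -0.024590918359330916
```

View pics/crop5.png

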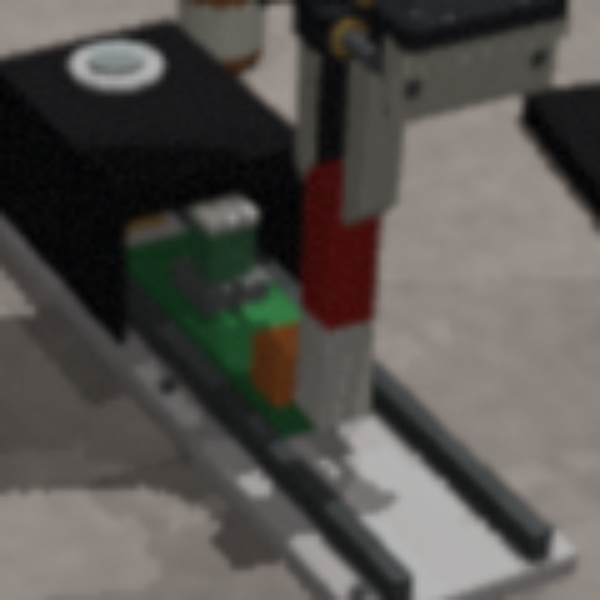

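The stick is upright against the orange face and the carriage is moving in. From here I'll go at 10 mm/s in 6 mm bites, short enough that an unnoticed stop can't be overpressed, and check after each.

>>> {"fn": "servo_tool", "kwargs": {
  "plan": [
    [[1,-0.21,0.98,0,0,0,0],[1,-0.21,0.98,0,0,0,0],[1,-0.21,0.98,0,0,0,0],[1,-0.21,0.98,0,0,0,0],[1,-0.21,0.98,0,0,0,0],[1,-0.21,0.98,0,0,0,0]]
  ]
}}

```text
t: 12.3
tool_pos: [0.631, -0.0415, 0.1111]
orientation: [-0.334, 3.124, -0.0]
force: [0.9, -3.5, -0.5]
opening: 0.0234
```

```bash
python3 f.py
```

```text
t 12.5 tcp [ 0.631  -0.0413  0.111 ] F [ 0.33 -1.53 -0.35] Fu -1.57 Tq [-0.377 -0.059 -0.02 ]
along 0.01848748115282426 lat -0.0003820015649668229 gap -0.03048748115282426
```

>>> {"fn": "servo_tool", "kwargs": {
  "plan": [
    [[1,-0.21,0.98,0,0,0,0],[1,-0.21,0.98,0,0,0,0],[1,-0.21,0.98,0,0,0,0],[1,-0.21,0.98,0,0,0,0],[1,-0.21,0.98,0,0,0,0],[1,-0.21,0.98,0,0,0,0]]
  ]
}}

```text
t: 13.1
tool_pos: [0.6297, -0.0356, 0.1111]
orientation: [-0.334, 3.124, -0.0]
force: [0.3, -1.9, -1.8]
opening: 0.0236
```

```bash
python3 f.py
```

```text
t 13.3 tcp [ 0.6297 -0.0355  0.111 ] F [ 0.17 -1.37 -0.63] Fu -1.38 Tq [-0.408 -0.079 -0.001]
along 0.024510723646774518 lat -0.000370154830469024 gap -0.03651072364677452
```

>>> {"fn": "servo_tool", "kwargs": {
  "plan": [
    [[1,-0.21,0.98,0,0,0,0],[1,-0.21,0.98,0,0,0,0],[1,-0.21,0.98,0,0,0,0],[1,-0.21,0.98,0,0,0,0],[1,-0.21,0.98,0,0,0,0],[1,-0.21,0.98,0,0,0,0]]
  ]
}}

```text
t: 13.9
tool_pos: [0.6285, -0.0297, 0.111]
orientation: [-0.334, 3.124, -0.0]
force: [-0.2, -2.3, -2.0]
opening: 0.0234
```

```bash
python3 f.py
```

```text
t 14.1 tcp [ 0.6284 -0.0296  0.111 ] F [ 0.52 -1.08 -0.89] Fu -1.16 Tq [-0.425 -0.064  0.007]
along 0.03054308743008689 lat -0.00040571667597911814 gap -0.04254308743008689
```

>>> {"fn": "servo_tool", "kwargs": {
  "plan": [
    [[1,-0.21,0.98,0,0,0,0],[1,-0.21,0.98,0,0,0,0],[1,-0.21,0.98,0,0,0,0],[1,-0.21,0.98,0,0,0,0],[1,-0.21,0.98,0,0,0,0],[1,-0.21,0.98,0,0,0,0]]
  ]
}}

```text
t: 14.7
tool_pos: [0.6272, -0.0238, 0.1111]
orientation: [-0.334, 3.124, -0.0]
force: [0.2, -2.3, -1.9]
opening: 0.0236
```

```bash
python3 f.py
```

```text
t 14.9 tcp [ 0.6272 -0.0237  0.111 ] F [ 0.22 -1.38  0.09] Fu -1.39 Tq [-0.375 -0.075  0.04 ]
along 0.036564870367992 lat -0.0004010901661177755 gap -0.048564870367991994
```

>>> {"fn": "servo_tool", "kwargs": {
  "plan": [
    [[1,-0.21,0.98,0,0,0,0],[1,-0.21,0.98,0,0,0,0],[1,-0.21,0.98,0,0,0,0],[1,-0.21,0.98,0,0,0,0],[1,-0.21,0.98,0,0,0,0],[1,-0.21,0.98,0,0,0,0]]
  ]
}}

```text
t: 15.5
tool_pos: [0.626, -0.0183, 0.1111]
orientation: [-0.334, 3.124, -0.001]
force: [-0.1, -4.3, -0.3]
opening: 0.0235
```

```bash
python3 f.py
```

```text
t 15.7 tcp [ 0.626  -0.0182  0.1111] F [ 0.78 -3.37 -0.93] Fu -3.46 Tq [-0.982 -0.177  0.006]
along 0.042196789762111164 lat -0.00044644155762514913 gap -0.05419678976211116
```

The force rose from 1.4 to 3.5 N, so this is the stop. I'll confirm with a further slow 1.5 mm, which should add about 2 N.

>>> {"fn": "servo_tool", "kwargs": {
  "plan": [
    [[1,-0.1,0.49,0,0,0,0],[1,-0.1,0.49,0,0,0,0],[1,-0.1,0.49,0,0,0,0]]
  ]
}}

```text
t: 16.0
tool_pos: [0.6258, -0.0169, 0.1111]
orientation: [-0.334, 3.124, -0.001]
force: [0.9, -4.9, -0.3]
opening: 0.0235
```

```bash
python3 f.py
```

```text
t 16.2 tcp [ 0.6257 -0.0169  0.1111] F [ 1.11 -4.58 -1.32] Fu -4.71 Tq [-1.411 -0.315 -0.003]
along 0.043486873397345256 lat -0.00044490052838668437 gap -0.05548687339734526
```

The rise is spring-like, so the stop is confirmed. Now a slow back-off, straight back along the guide, then lift.

>>> {"fn": "servo_tool", "kwargs": {
  "plan": [
    [[1,0.1,-0.49,0,0,0,0],[1,0.1,-0.49,0,0,0,0],[1,0.1,-0.49,0,0,0,0],[1,0.1,-0.49,0,0,0,0],[1,0.1,-0.49,0,0,0,0],[1,0.1,-0.49,0,0,0,0],[1,0.1,-0.49,0,0,0,0],[1,0.1,-0.49,0,0,0,0],[1,0.42,-1.95,0,0,0,0],[1,0.85,-3.9,0,0,0,0],[1,1.27,-5.86,0,0,0,0],[1,1.27,-5.86,0,0,0,0]]
  ]
}}

```text
t: 17.4
tool_pos: [0.6304, -0.0387, 0.1111]
orientation: [-0.334, 3.124, -0.0]
force: [0.3, -1.0, -1.0]
opening: 0.0234
```

>>> {"fn": "servo_tool", "kwargs": {
  "plan": [
    [[1,1.27,-5.86,0,0,0,0],[1,0,0,0,0,0,0],[1,0,0,8,0,0,0],[1,0,0,15,0,0,0],[1,0,0,15,0,0,0],[1,0,0,8,0,0,0],[1,0,0,0,0,0,0],[1,-15,-5,0,0,0,0],[1,-25,-5,0,0,0,0],[1,-30,0,0,0,0,0],[1,-30,0,0,0,0,0],[1,-30,0,0,0,0,0]]
  ]
}}

```text
t: 18.6
tool_pos: [0.5001, -0.0538, 0.1565]
orientation: [0.334, -3.123, -0.0]
force: [0.0, -0.1, -0.8]
opening: 0.0233
```

>>> {"fn": "servo_tool", "kwargs": {
  "plan": [
    [[1,-25,10,0,0,0,0],[1,-15,25,0,0,0,-0.02],[1,-5,35,0,0,0,-0.03],[1,-5,38,0,0,0,-0.03],[1,-5,38,0,0,0,-0.03],[1,-5,38,0,0,0,-0.03],[1,-5,38,0,0,0,-0.03],[1,-5,38,0,0,0,-0.03],[1,-5,38,0,0,0,-0.03],[1,0,38,0,0,0,-0.03],[1,0,38,0,0,0,-0.0315],[1,0,0,0,0,0,0]]
  ]
}}

```text
t: 19.8
tool_pos: [0.4255, 0.3239, 0.1566]
orientation: [-0.119, -3.139, -0.002]
force: [-0.9, -1.1, -0.7]
opening: 0.023
```

>>> {"fn": "servo_tool", "kwargs": {
  "plan": [
    [[1,0,0,0,0,0,0],[1,0,0,0,0,0,0],[1,0,0,0,0,0,0]]
  ]
}}

```text
t: 20.1
tool_pos: [0.4267, 0.319, 0.157]
orientation: [0.125, 3.139, -0.0]
force: [-0.5, 0.3, -2.0]
opening: 0.0236
```

```bash
python3 f.py; python3 -c "
from h import *
print(monitor.read_state()['orientation'])"
```

```text
t 20.3 tcp [0.4268 0.3195 0.1572] F [-0.27  0.19 -1.1 ] Fu 0.24 Tq [ 0.018 -0.002  0.009]
along 0.4142768442990763 lat 0.12292601738674727 gap -0.4262768442990763
[1.24754680e-01 3.13885108e+00 1.84439698e-04]
```

>>> {"fn": "servo_tool", "kwargs": {
  "plan": [
    [[1,-5,8,0,0,0,0],[1,-5,8,0,0,0,0],[1,-5,8,0,0,0,0],[1,-5.1,8,0,0,0,0],[1,0,0,0,0,0,0],[1,0,0,0,0,0,0],[1,0,0,0,0,0,0],[1,0,0,0,0,0,0]]
  ]
}}

```text
t: 21.1
tool_pos: [0.4066, 0.3518, 0.157]
orientation: [0.124, 3.139, -0.0]
force: [-0.3, 0.4, -1.5]
opening: 0.0235
```

```bash
python3 f.py
python3 - <<'E'
from h import *
t=eyes.read_camera("top")[:,:,::-1];s=eyes.read_camera("side")[:,:,::-1]
cv2.imwrite("pics/crop6.png",np.hstack([cv2.resize(s[100:220,180:300],(400,400)),cv2.resize(s[180:300,300:420],(400,400))]))
E
```

```text
t 21.3 tcp [0.4066 0.3519 0.157 ] F [-0.56  0.27 -0.66] Fu 0.38 Tq [0.014 0.004 0.005]
along 0.45026589084553015 lat 0.13584021983524427 gap -0.46226589084553016
```

View pics/crop6.png

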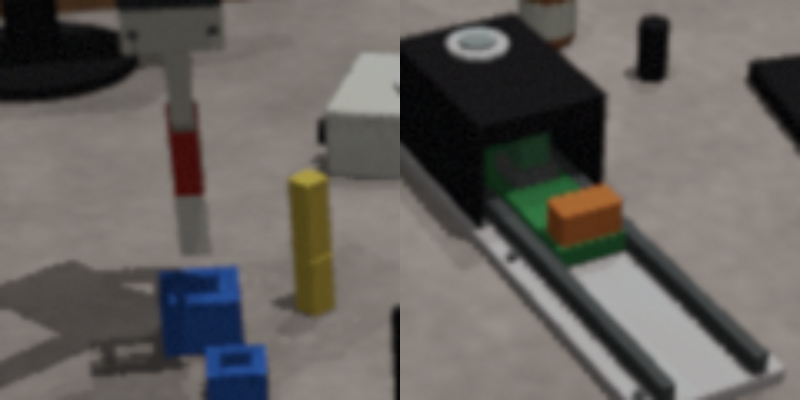

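The stick hangs upright above the larger holder at crop px (192,250), with the pocket at (200,285). The carriage is well inside the hood at (590,215). Now lowering into the pocket.

>>> {"fn": "servo_tool", "kwargs": {
  "plan": [
    [[1,0,0,-8,0,0,0],[1,0,0,-10,0,0,0],[1,0,0,-8,0,0,0],[1,0,0,-6,0,0,0],[1,0,0,-5,0,0,0],[1,0,0,-3,0,0,0],[1,0,0,0,0,0,0]]
  ]
}}

```text
t: 22.1
tool_pos: [0.4062, 0.3519, 0.1165]
orientation: [-0.123, -3.139, 0.001]
force: [0.7, 0.5, -1.7]
opening: 0.0236
```

```bash
python3 f.py
```

```text
t 22.3 tcp [0.4067 0.3523 0.1175] F [ 0.51 -0.41 -0.78] Fu -0.51 Tq [ 0.045 -0.01   0.017]
along 0.4506327564618704 lat 0.13563165862376605 gap -0.4626327564618704
```

Bottom at about 37 mm, inside the pocket with no contact force. Now to the floor.

>>> {"fn": "servo_tool", "kwargs": {
  "plan": [
    [[1,0,-0.5,-6,0,0,0],[1,0,0,-6,0,0,0],[1,0,0,-6,0,0,0],[1,0,0,-5,0,0,0],[1,0,0,-3,0,0,0],[1,0,0,-2,0,0,0],[1,0,0,-1.5,0,0,0],[1,0,0,0,0,0,0],[1,0,0,0,0,0,0],[1,0,0,0,0,0,0]]
  ]
}}

```text
t: 23.3
tool_pos: [0.4066, 0.3517, 0.0878]
orientation: [0.123, 3.139, 0.0]
force: [0.3, 0.2, -1.7]
opening: 0.0238
```

```bash
python3 f.py
```

```text
t 23.5 tcp [0.4065 0.3517 0.0877] F [-0.07 -0.25 -0.71] Fu -0.23 Tq [ 0.029 -0.008  0.014]
along 0.45004619160949155 lat 0.13594648931745065 gap -0.46204619160949156
```

>>> {"fn": "servo_tool", "kwargs": {
  "plan": [
    [[1,0,0,-0.5,0,0,0],[1,0,0,-0.5,0,0,0],[1,0,0,0,0,0,0],[0.4,0,0,0,0,0,0],[0.3,0,0,0,0,0,0],[0,0,0,0,0,0,0],[-0.5,0,0,0,0,0,0],[-1,0,0,0,0,0,0],[-1,0,0,0,0,0,0],[-1,0,0,0,0,0,0]]
  ],
  "force": 20
}}

```text
t: 24.5
tool_pos: [0.4064, 0.3516, 0.0865]
orientation: [0.123, 3.139, -0.0]
force: [0.1, -0.4, 0.5]
opening: 0.068
```

>>> {"fn": "servo_tool", "kwargs": {
  "plan": [
    [[-1,0,0,0,0,0,0],[-1,0,0,0,0,0,0],[-1,0,0,10,0,0,0],[-1,0,0,20,0,0,0],[-1,0,0,25,0,0,0],[-1,0,0,25,0,0,0],[-1,0,0,25,0,0,0],[-1,-20,25,0,0,0,0],[-1,-25,30,0,0,0,0],[-1,-25,30,0,0,0,0],[-1,-25,30,0,0,0,0],[-1,-25,30,0,0,0,0]]
  ]
}}

```text
t: 25.7
tool_pos: [0.2854, 0.4978, 0.1926]
orientation: [0.123, 3.139, 0.001]
force: [0.5, 0.6, 0.4]
opening: 0.0929
```

>>> {"fn": "servo_tool", "kwargs": {
  "plan": [
    [[-1,-20,20,0,0,0,0],[-1,0,0,0,0,0,0],[-1,0,0,0,0,0,0]]
  ]
}}

```text
t: 26.0
tool_pos: [0.2662, 0.5169, 0.1921]
orientation: [0.121, 3.139, 0.0]
force: [0.2, -0.8, -0.1]
opening: 0.0931
```

Run:
```python
from h import *
np.set_printoptions(precision=4,suppress=True)
t=eyes.read_camera("top")[:,:,::-1].copy();s=eyes.read_camera("side")[:,:,::-1].copy()
cv2.imwrite("pics/top7.png",t);print(monitor.read_state()["t"],monitor.read_state()["tool_pos"])
m=cv2.inRange(cv2.cvtColor(t,cv2.COLOR_BGR2HSV),(8,150,90),(20,255,255));m[:,:200]=0;m[:,400:]=0
c=max(cv2.findContours(m,0,1)[0],key=cv2.contourArea);w=plane("top",cv2.boxPoints(cv2.minAreaRect(c)),.056).mean(0)
print("orange now",w,"travel",(w-[.6325,-.0471,.056])@[-.2113,.9774,0])
cv2.imwrite("pics/fin.png",np.vstack([np.hstack([cv2.resize(t[260:360,80:180],(300,300)),cv2.resize(s[130:230,200:300],(300,300))]),cv2.resize(t,(600,450))[60:360]]))
```

```text
26.1 [0.2672 0.5161 0.1919]
orange now [0.6209 0.0073 0.056 ] travel 0.055633863142290664
```

View pics/fin.png

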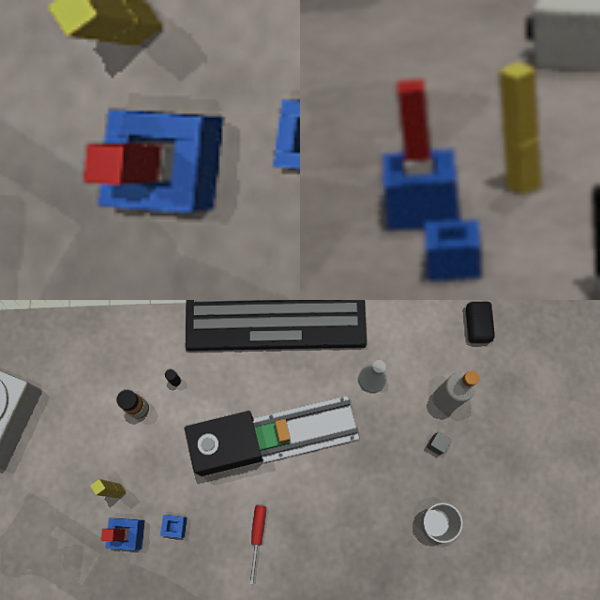

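The stick stands upright in its holder. The carriage has travelled about 55.6 mm, which matches where the stick's face was at the last push, and nothing else appears moved. Handing in.

```bash
python3 -c "
from plant import job
print(job.close_job())"
```

```text
the job is handed in; nothing more can be done
None
```

The job is handed in: the carriage was pushed to the hidden stop, and the stick is back upright in its holder. It took about 26 s of the 70 s allowed.

- **Push:** I pushed at 10–15 mm/s against about 1.4 N of friction. At the stop the force rose to 3.5 N, then to 4.7 N after a further 1.3 mm, well under the 14 N limit. I then backed off slowly.
- **Carriage:** The last top picture puts its travel at 55.6 mm, against about 55.5 mm for the stick's face at the last push. That agrees with it still resting on the stop, but the stop is out of sight, so I could only infer contact from the forces and this position.
- **Stick and surroundings:** The last pictures show the stick upright in the larger holder and nothing else visibly moved. The gripper is open and clear of everything.
- **Corrections:** Some early moves ended a few mm off in position, and one ended 13 mm off the guide's centreline. I corrected each before gripping or pushing. One rough two-view height for the orange block came out at 51 mm instead of 56 mm, and I used the stated height. No other check failed.

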